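# Hang the pipette on its charging place between its neighbours

### The job

Take the blue-topped pipette out of the clear bench pot and hang it by its hook on the one empty (green-marked, charging) place of the pipette stand, between the pipettes already hanging there, pressing it down gently until the hook has clicked fully home. The rail is clamped at a height that nobody has measured, so feel for it and do not force it; do not shift or unhook the other pipettes, and let go at the end.

Things in the scene. Friction and masses are not known exactly. Their poses are not given: they have to be found in the camera images.
- pipette_grip (a point): grip point on the axis of the blue-topped pipette (0.13 to 0.21 kg), half-way up its upper handle; z up, +x to its hook side. White handle with flat faces, 28 mm along x (grip it so, front and back), 30 mm along y, from 108 mm below this point to 15 mm above; blue button to 30 mm above; thin shaft (16 mm thick or less) below the handle, its lower end 183 mm below
- pipette_hook (a point): underside of the blue pipette's hook arm, 33 mm below and 19 mm in +x of the grip point, same axes. The arm, 16 mm wide and 8 mm high, runs from the handle's back (5 mm in -x of here) to 10 mm in +x. At its end a tongue 4 mm thick (5.5 to 9.5 mm in +x) hangs down and ends in a round bead 6 mm thick (5.5 to 11.5 mm in +x), lowest 31 mm below here
- pot: clear square acrylic pot, fixed, 90 x 90 x 85 mm; origin under its centre. The blue pipette starts upright in it: its handle rests on the top around a 20 mm hole (2 mm of play round the shaft), the shaft reaching 75 mm down inside, so it must rise over 75 mm to come out
- place_foot (a point): point at table height straight below the rail's front face at the empty charging place (green mark, black module with green light behind). x: square to the rail, from the front, where pipettes hang, to its back; y along the rail. Handle's back touches the rail face when the grip point is at x = -14 mm; hung, it is at about -16. Neighbours at y = -38 and +38 mm: some 8 mm free each side
- stand: fixed pipette stand, axes as place_foot, origin under its foot, 19 mm in -y of place_foot. Its rail, a plate 8 mm thick (x = 0 to 8 mm), 70 mm high, is clamped with its top edge 188 to 218 mm above the table: not reported, to be felt. Behind it each place has a pocket for the tongue, 20 mm wide between ribs. At the charging place a sprung brass contact stands 5.5 mm above the edge, nothing higher
- jaw (a joint): how far (m) the sprung jaw in the charging pocket is pushed back: 0 empty, 0.003 as the bead passes, 0.001 once home. Going down, the bead rides its lead-in 3 to 18 mm below the rail's edge (4 to 9 N), passes, then the hook arm meets the sprung contact (2.5 N per mm); by 8 N the bead has clicked under the jaw, which holds it; near 14 N the arm hits the edge, hard. Home: grip 36 mm above the edge
- pip_green_grip (a point): centre of the upper handle of the green-topped pipette hanging loosely by its hook on the rail, two places to the -y side of the empty one. Handle 28 x 30 mm like the blue one, top 30 mm above this point; another model, its hook at another height. It must stay hung where it is
- pip_yellow_grip (a point): centre of the upper handle of the yellow-topped pipette hanging loosely by its hook on the rail, next to the empty place on its -y side. Handle 28 x 30 mm like the blue one, top 30 mm above this point; another model, its hook at another height. It must stay hung where it is
- pip_red_grip (a point): centre of the upper handle of the red-topped pipette hanging loosely by its hook on the rail, next to the empty place on its +y side. Handle 28 x 30 mm like the blue one, top 30 mm above this point; another model, its hook at another height. It must stay hung where it is
Not all that is in view belongs to the job. What is shaped like the part that bears pipette_grip but purple or turquoise is not meant.

How it is judged (in metres and radians):
At the end, for the whole second after the job is handed in: the blue pipette hangs still and upright at the charging place, hook held down on the sprung contact by the clicked jaw (grip point 32 to 37.5 mm above the rail's top edge; 36 is home), sideways within 6 mm of the place; the other pipettes are within 12 mm of where they hung (z of pipette_grip in the frame of rail between 0.032 and 0.0375 m and value of joint jaw between 0.0004 and 0.0019 m and x of pipette_grip in the frame of place_foot between -0.022 and -0.01 m and y of pipette_grip in the frame of place_foot between -0.006 and 0.006 m and angle between pipette_grip's own z axis and vertical below 0.1 rad and linear speed of pipette below 0.02 m/s and not (distance of pip_green_grip from where it was at the start of the episode above 0.012 m) and not (distance of pip_yellow_grip from where it was at the start of the episode above 0.012 m) and not (distance of pip_red_grip from where it was at the start of the episode above 0.012 m)); the robot touches nothing.
It fails at once if the pipette is forced against the rail and the parts in it with over 30 N in all (contact force between pipette and rail above 30 N).
It fails at once if the green-topped neighbour is shifted or unhooked (over 12 mm) (distance of pip_green_grip from where it was at the start of the episode above 0.012 m).
It fails at once if the yellow-topped neighbour is shifted or unhooked (over 12 mm) (distance of pip_yellow_grip from where it was at the start of the episode above 0.012 m).
It fails at once if the red-topped neighbour is shifted or unhooked (over 12 mm) (distance of pip_red_grip from where it was at the start of the episode above 0.012 m).
It also fails if it takes over 48 s, if anything falls off the work surface, if the arm or the gripper's body presses on something with over 40 N, if the wrist force passes 120 N, or if a joint passes its speed limit or range.

### The arm

A 7-joint arm with a two-finger parallel gripper is mounted at the origin on the work surface. World frame = base frame: x ahead of the robot, y to its left, z up, the work surface at z = 0. Lengths are in m, angles in degrees, forces in N, time in s.
With the tool pointing down it reaches from about 0.425 to 0.875 m from the base axis. Payload 4.7 kg.
Tool frame: the origin (TCP) lies on the centre line of the jaws, within the pads' length; the fingertips stand 8 mm ahead of it and the grasp point (between the pads) lies 11 mm behind it; z points along the fingers, x is the direction in which the jaws open and shut, and the axes are right-handed (so a half turn about z gives the same grasp; the last joint's range is limited). The gripper opens to 87 mm and grips with 3 to 60 N. Pads are 19 mm wide; open, the fingers measure 117 mm over their backs; the gripper's body (75 mm by 190 mm) begins 51 mm behind the grasp point.
Start: joints at [77.699, 18.392, -4.016, 83.108, 1.295, 78.541, -3.26], TCP at [0.147, -0.633, 0.231] pointing down, gripper open.
Joint ranges: [-163.93, 163.93], [-17.29, 119.83], [-79.2, 71.16], [3.27, 140.29], [-89.18, 269.18], [5.43, 117.66], [-154.24, 154.24]. Speed limits (degrees/s): [147.25, 147.25, 180, 180, 180, 180, 180].

### API

Orientations are given as [roll, pitch, yaw] about the fixed x, y, z axes, in that order (R = Rz(yaw) Ry(pitch) Rx(roll)).
In Python, from cell import telemetry, read_camera, get_calibration, sign_off gives the robot as it stands. The module is installed in compiled form; this text tells all that it offers.
- The arm moves only by the tool carry_out, never from a script. Its arguments are lists of equal length, an entry for each row: "translation": the shift along the tool's x, y, z in cm, a list of three; "turn": the turn about the tool's z in rad; "gripper": the opening, from 0 (shut) to 1 (fully open). In form: {"translation": [[dx, dy, dz], ...], "turn": [turn, ...], "gripper": [gripper, ...]}. A call has 1 to 5 rows; each row is the pose to reach, as a shift and turn from the pose commanded when the call began, along the tool's axes at that moment; what a row does not reach only later rows make up. A row lasts 1/8 s, in which the tool goes at most 62.5 mm and 10.7 degrees, less where a joint would pass 70% of its speed; a pose out of reach is approached as far as the arm can. A call with a gripper value outside its range is refused whole. The fingers move at their own pace and stop on an object; "squeeze" is the grip in N (left out, the last holds). Time passes only in rows, so rows that repeat a pose let the fingers close. It gives the time, the measured TCP pose, the force and the opening at its end, in the units of the state.
- telemetry.get_obs(): the state, without advancing time (a new reading comes with each control period).
- read_camera(name): name is "scene" or "side" or "wrist"; returns the picture (480x640x3 uint8, red, green, blue); there is no depth.
- get_calibration(name): a dict with "fx", "fy", "cx", "cy" (pixels), "R" (3x3) and "t" (3): a world point X has camera coordinates R X + t. Camera axes: x right, y down, z forward; pixel columns grow to the right and rows downward; lengths in m; the calibration is good to about 2 mm. A picture is of the moment at which its call begins: read the wrist's pose just before it. get_calibration takes no time and is no camera call; for the wrist camera it gives the pose at the moment of the call.
- sign_off(): hands the job in, once; it reports no verdict.
The state is a dict: "time_s": time; "qpos": joint angles; "joint_velocities": joint speeds; "effort": joint torques, N m; "tool_pos": TCP position; "tool_rot": TCP orientation; "force": force on the tool from outside, world axes, zero at the start; "wrist_torque": the same for the moment, N m; "grip_width": finger opening in m.
Only numpy, scipy, OpenCV 4.12 (cv2) and the standard library are available. Lean on these libraries where they do the work, as an engineer would, in place of code of your own. Each camera call takes 0.05 s, during which the arm holds its last target.

## Working session

There is one attempt and no reset: what is moved stays moved. The work goes in short steps, Python scripts to look and compute and a tool call to move; the robot and the scene stay as the last step left them, time stands still between calls to the robot, and variables do not carry over. Pictures are saved under pics/ and viewed, and the job is handed in when it is done.

Besides the shell and the picture viewer there is one more tool, called as a command line: name --pt "numbers of a row" for each row, then --argument value for the rest. carry_out: Moves the arm, as the interface text tells. Its arguments: {"type":"object","properties":{"translation":{"type":"array","items":{"type":"array","items":{"type":"number"}}},"turn":{"type":"array","items":{"type":"number"}},"gripper":{"type":"array","items":{"type":"number"}},"squeeze":{"type":"number"}},"required":["translation","turn","gripper"]}

```bash
mkdir -p pics
python3 - <<'E'
from cell import telemetry, read_camera, get_calibration
import cv2
o=telemetry.get_obs()
for k in o: print(k,o[k])
for n in ["scene","side","wrist"]:
    c=get_calibration(n); print(n,c)
    cv2.imwrite(f"pics/{n}0.png",read_camera(n)[:,:,::-1])
E
```

```text
time_s 0.0
qpos [77.69808347 18.43770728 -4.01569756 83.17710542  1.29677684 78.53947576
 -3.26034624]
joint_velocities [-0.04490689  0.10551633 -0.05124623  0.03154347  0.08901339 -0.04304727
 -0.1466492 ]
effort [ 3.62542796e-04 -4.91284382e+01 -4.03770134e-01 -3.12527740e+01
 -6.39860937e-02  4.36292519e-02  1.52546654e-04]
tool_pos [ 0.14724925 -0.63253915  0.22945755]
tool_rot [ 1.79992491e+02  1.08943811e-01 -7.68881262e+01]
force [ 0.14172434 -1.38043443 -0.15436232]
wrist_torque [ 0.01857227  0.02984334 -0.01423379]
grip_width 0.08707722948783718
scene {'fx': 608.8858494029236, 'fy': 608.8858494029236, 'cx': 324.41519417214863, 'cy': 245.5903362427219, 'R': array([[ 5.81929946e-03,  9.99967343e-01,  5.60798917e-03],
       [ 7.14400117e-01, -2.33196112e-04, -6.99737393e-01],
       [-6.99713233e-01,  8.07832955e-03, -7.14378143e-01]]), 't': array([-0.01979828, -0.17594552,  1.67267891])}
side {'fx': 446.0335757176473, 'fy': 446.0335757176473, 'cx': 321.7984431974617, 'cy': 244.17538716997697, 'R': array([[ 0.91458027, -0.40440122,  0.00160925],
       [-0.30985748, -0.7033093 , -0.63980026],
       [ 0.25986781,  0.58465006, -0.76853955]]), 't': array([-0.3769687 ,  0.27792041,  0.88541443])}
wrist {'fx': 392.120713079186, 'fy': 392.120713079186, 'cx': 315.9174836391347, 'cy': 241.96409120950213, 'R': array([[ 0.2269725 , -0.97389991, -0.0015628 ],
       [-0.92806965, -0.21677742,  0.30281064],
       [-0.29524603, -0.0672793 , -0.95304946]]), 't': array([-0.64863859, -0.03741191,  0.39232021])}
```

View pics/scene0.png

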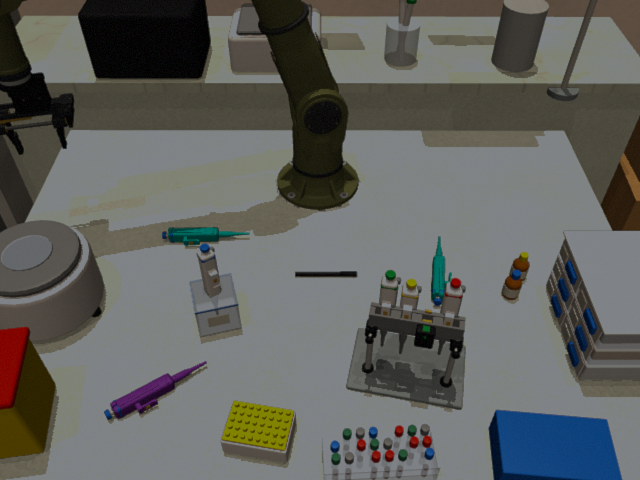

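View pics/side0.png

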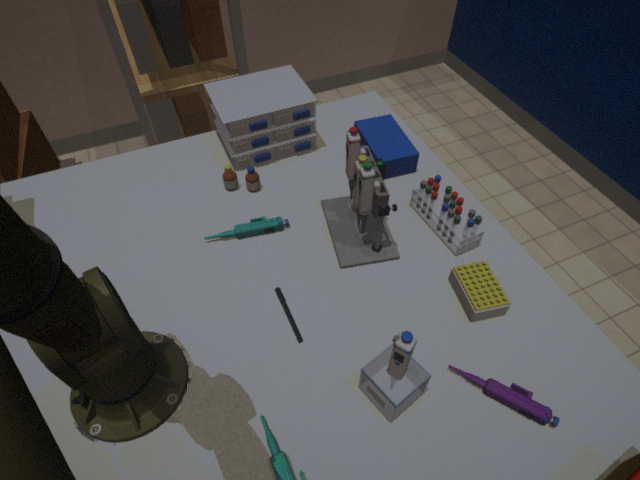

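View pics/wrist0.png

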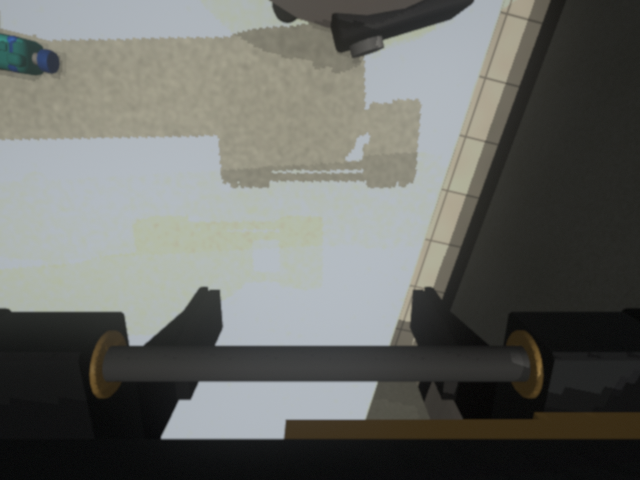

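Run:
```python
import cv2, numpy as np
s=cv2.imread("pics/scene0.png"); d=cv2.imread("pics/side0.png")
def crop(im,x,y,w,h,k): return cv2.resize(im[y:y+h,x:x+w],None,fx=k,fy=k,interpolation=cv2.INTER_CUBIC)
a=crop(s,170,225,100,120,4); b=crop(d,350,320,100,120,4)
cv2.imwrite("pics/c1.png",np.hstack([a,b]))
a=crop(s,340,255,140,150,4.0)
cv2.imwrite("pics/c2.png",a)
cv2.imwrite("pics/c3.png",crop(d,310,110,110,160,3.6))
```

```text
(no output)
```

View pics/c1.png

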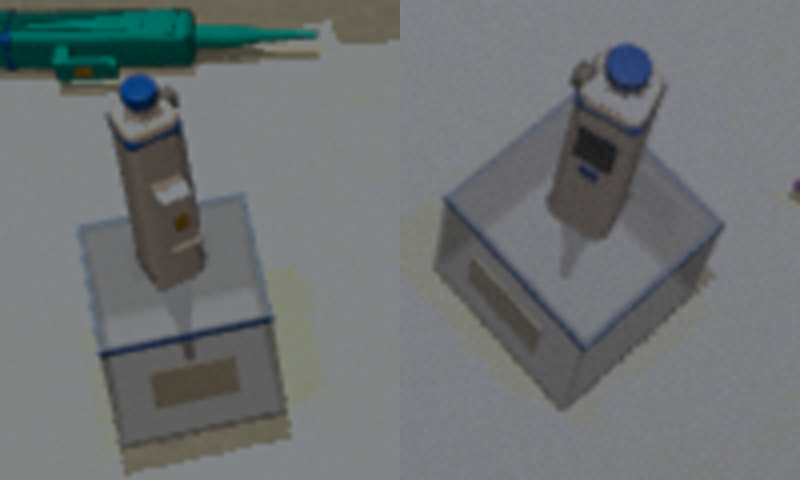

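View pics/c2.png

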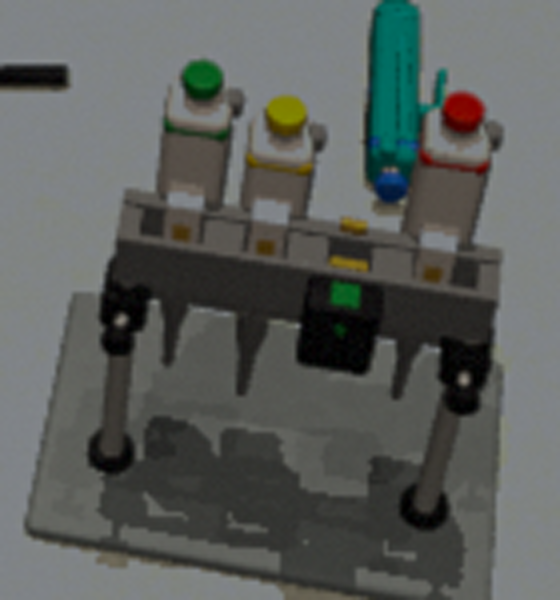

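View pics/c3.png

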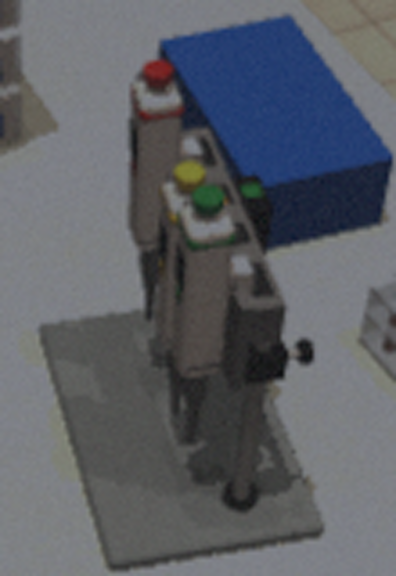

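The target is the blue-capped white pipette standing in the pot: scene (207,270), side (402,350). The turquoise and purple ones lying on the table are lookalikes, and the white handle in the clear pot is the one described. The empty place lies between yellow (411,285) and red (456,283), with the green module at scene (425,335). Next I measure it all coarsely.

```bash
cat > h.py <<'E'
import numpy as np, cv2
from cell import telemetry, read_camera, get_calibration
def ray(c,u,v):
    d=c["R"].T@np.array([(u-c["cx"])/c["fx"],(v-c["cy"])/c["fy"],1.0]); o=-c["R"].T@c["t"]
    return o,d/np.linalg.norm(d)
def plane(c,u,v,z):
    o,d=ray(c,u,v); return o+d*(z-o[2])/d[2]
def tri(obs):
    A=np.zeros((3,3));b=np.zeros(3)
    rs=[ray(*x) for x in obs]
    for o,d in rs:
        P=np.eye(3)-np.outer(d,d);A+=P;b+=P@o
    X=np.linalg.solve(A,b)
    return X,[np.linalg.norm((np.eye(3)-np.outer(d,d))@(X-o)) for o,d in rs]
def proj(c,X):
    p=c["R"]@np.asarray(X)+c["t"]; return np.array([c["fx"]*p[0]/p[2]+c["cx"],c["fy"]*p[1]/p[2]+c["cy"]])
HUE={"red":[(0,8),(172,180)],"yellow":[(24,34)],"green":[(50,75)],"blue":[(102,118)]}
def blobs(im,col,box,smin=130,vmin=50):
    x0,y0,x1,y1=box
    h=cv2.cvtColor(im,cv2.COLOR_BGR2HSV)[y0:y1,x0:x1]
    m=np.zeros(h.shape[:2],np.uint8)
    for a,b in HUE[col]: m|=cv2.inRange(h,(a,smin,vmin),(b,255,255))
    n,l,st,ce=cv2.connectedComponentsWithStats(m)
    return sorted([(int(st[i,4]),*(st[i,:4]+[x0,y0,0,0]).tolist(),*np.round(ce[i]+[x0,y0],1)) for i in range(1,n) if st[i,4]>15],reverse=True)
E
python3 - <<'E'
from h import *
s=cv2.imread("pics/scene0.png"); d=cv2.imread("pics/side0.png")
cs,cd=get_calibration("scene"),get_calibration("side")
B={"blue":((190,230,230,275),(385,320,430,360)),"green":((375,260,400,300),(350,150,385,180)),"yellow":((400,270,422,300),(355,150,375,180)),"red":((445,270,475,300),(340,120,365,145))}
for k,(a,b) in B.items():
    p=blobs(s,k,a);q=blobs(d,k,b);print(k,p[:2],q[:2])
    if p and q: print(tri([(cs,p[0][5],p[0][6]),(cd,q[0][5],q[0][6])]))
E
```

```text
blue [(59, 200, 244, 9, 8, np.float64(204.1), np.float64(247.5))] [(84, 402, 331, 11, 11, np.float64(406.7), np.float64(336.0))]
(array([ 0.46467099, -0.21786122,  0.21860794]), [np.float64(0.0014622138871917567), np.float64(0.0014622138871916933)])
green [(56, 386, 270, 9, 8, np.float64(390.1), np.float64(273.7))] [(25, 364, 162, 8, 5, np.float64(367.1), np.float64(164.0))]
(array([0.57306304, 0.13334599, 0.26374953]), [np.float64(0.00182360624336037), np.float64(0.0018236062433603824)])
yellow [(66, 407, 279, 10, 9, np.float64(411.2), np.float64(282.8))] [(37, 359, 155, 8, 6, np.float64(362.2), np.float64(157.6))]
(array([0.5822025 , 0.17128901, 0.24922556]), [np.float64(0.0014746371905276694), np.float64(0.0014746371905276878)])
red [(82, 451, 278, 10, 10, np.float64(455.3), np.float64(282.6)), (29, 445, 292, 17, 7, np.float64(452.3), np.float64(295.6))] [(39, 350, 127, 8, 6, np.float64(353.7), np.float64(129.5))]
(array([0.59750807, 0.24489768, 0.26731813]), [np.float64(0.001386675342246464), np.float64(0.001386675342246622)])
```

```bash
cat >> h.py <<'E'
from scipy.spatial.transform import Rotation as Ro
def tool():
    o=telemetry.get_obs(); return np.array(o["tool_pos"]),Ro.from_euler("xyz",o["tool_rot"],degrees=True).as_matrix(),o
def delta(tgt,yaw_deg):
    p,R,o=tool(); t=R.T@(np.array(tgt)-p)*100; y=o["tool_rot"][2]
    print("delta cm",np.round(t,2),"turn",np.round(-np.deg2rad((yaw_deg-y+180)%360-180),4))
E
python3 - <<'E'
from h import *
c=get_calibration("wrist");p,R,o=tool()
print("cam in tool",R.T@(-c["R"].T@c["t"]-p),"axis",R.T@c["R"].T[:,2], R.T@c["R"].T[:,0])
delta([0.465-0.09*0.98,-0.218-0.09*0.2,0.36],12)
E
```

```text
cam in tool [-0.00056189 -0.0832987  -0.15462975] axis [1.64155988e-04 3.02739838e-01 9.53073220e-01] [ 9.99999973e-01 -2.05733003e-04 -1.06888333e-04]
delta cm [-33.45 -31.35 -12.98] turn -1.5515
```

Run:
```python
from h import *
delta([0.465,-0.218,0.34],12)
```

```text
delta cm [-33.2  -40.35 -10.98] turn -1.5515
```

carry_out --pt "-2.5 -3 -5" --pt "-6 -7.5 -8" --pt "-9.5 -12 -10" --pt "-13 -16 -11" --pt "-16.5 -20 -11" --turn '[-0.15,-0.32,-0.49,-0.66,-0.83]' --gripper '[1,1,1,1,1]'

```text
time_s: 0.78
tool_pos: [0.306, -0.4256, 0.3416]
tool_rot: [179.9, -0.1, -29.0]
force: [0.4, -0.9, 0.4]
grip_width: 0.0869
```

Run:
```python
from h import *
delta([0.465,-0.218,0.34],12)
```

```text
delta cm [  3.84 -25.86   0.14] turn -0.7155
```

carry_out --pt "0.7 -5 0.1" --pt "1.4 -10 0.1" --pt "2.2 -15 0.1" --pt "3 -20.5 0.1" --pt "3.8 -25.8 0.1" --turn '[-0.15,-0.3,-0.44,-0.58,-0.71]' --gripper '[1,1,1,1,1]'

```text
time_s: 1.4
tool_pos: [0.465, -0.2191, 0.3395]
tool_rot: [180.0, 0.0, 11.6]
force: [0.9, -0.9, 0.2]
grip_width: 0.0869
```

Run:
```python
from h import *
import time
for i in range(3): 
    p,R,o=tool(); c=get_calibration("wrist"); im=read_camera("wrist")[:,:,::-1]
print(o["tool_pos"],o["tool_rot"],o["force"])
cv2.imwrite("pics/w1.png",im)
b=blobs(im,"blue",(200,100,450,400));print(b[:3])
for z in (0.223,): print(plane(c,b[0][5],b[0][6],z))
```

```text
[ 0.46779886 -0.21359717  0.33967437] [-1.79875412e+02 -1.36930203e-01  1.21128565e+01] [-0.23570836 -0.31241089 -0.1265165 ]
[]Traceback (most recent call last):
  File "<stdin>", line 8, in <module>
IndexError: list index out of range
```

View pics/w1.png

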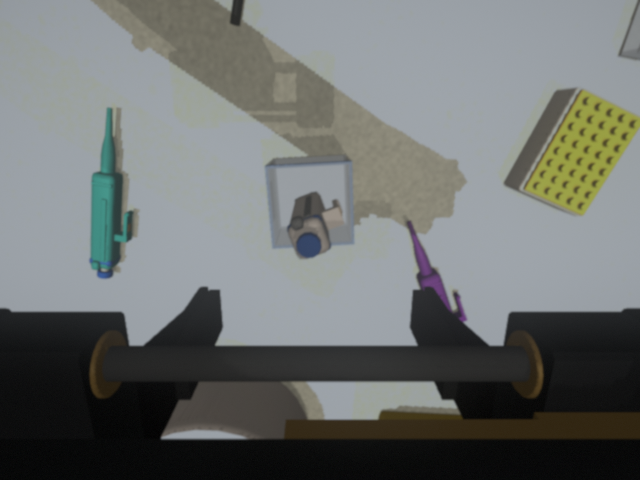

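The wrist view shows the blue button at about (308,244), and the hook towards image right at (335,210). Next I enlarge that.

Run:
```python
from h import *
im=cv2.imread("pics/w1.png")
cv2.imwrite("pics/w1c.png",cv2.resize(im[145:270,250:370],None,fx=4.8,fy=4.8,interpolation=cv2.INTER_CUBIC))
HUE["blue"]=[(100,125)]
b=blobs(im,"blue",(280,225,340,265),90,30);print(b[:3])
c=get_calibration("wrist"); print(plane(c,b[0][5],b[0][6],.223), tool()[0])
for u,v in [(267,164),(351,158),(354,241),(273,247)]: print(plane(c,u,v,.085))
```

```text
[(407, 297, 234, 23, 23, np.float64(308.4), np.float64(245.2))]
[ 0.46110036 -0.2226254   0.223     ] [ 0.46590973 -0.21720363  0.33947503]
[ 0.40827241 -0.18964646  0.085     ]
[ 0.49155845 -0.16611258  0.085     ]
[ 0.51528278 -0.25223524  0.085     ]
[ 0.4297497  -0.27710885  0.085     ]
```

View pics/w1c.png

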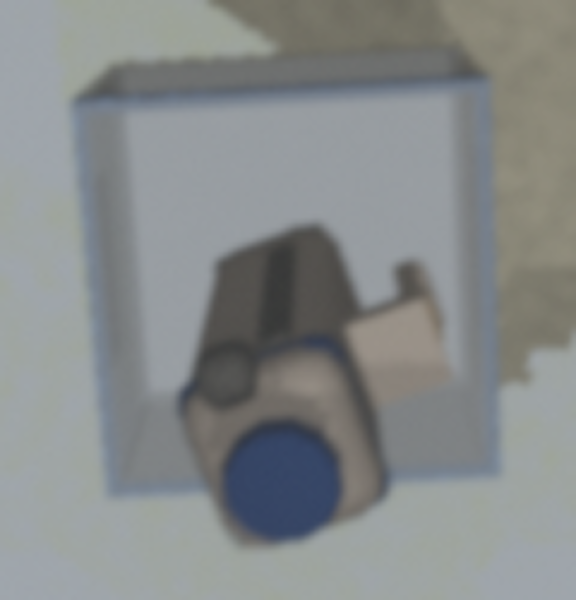

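Run:
```python
from h import *
c=get_calibration("wrist")
f=lambda u,v,z: plane(c,250+u/4.8,145+v/4.8,z)
a=[f(345,325,.168),f(425,300,.168),f(445,385,.168),f(375,400,.168)]
for i in range(4):
    d=a[(i+1)%4]-a[i]; print(np.round(a[i],4),np.round(np.linalg.norm(d),4),np.rad2deg(np.arctan2(d[1],d[0])))
# handle base front edge & bottom corners z=.085
a=[f(220,262,.085),f(318,228,.085)]
d=a[1]-a[0];print(a,np.rad2deg(np.arctan2(d[1],d[0])))
for q in [(190,400),(343,345),(385,490),(240,545)]: print(f(*q,.2))
```

```text
[ 0.4691 -0.2095  0.168 ] 0.0148 29.540744615963938
[ 0.482  -0.2022  0.168 ] 0.016 -64.31948171839885
[ 0.4889 -0.2166  0.168 ] 0.0128 -155.67797029525238
[ 0.4773 -0.2219  0.168 ] 0.0149 123.30759104597607
[array([ 0.44435053, -0.22009196,  0.085     ]), array([ 0.46396187, -0.20828657,  0.085     ])] 31.04656766074966
[ 0.44508269 -0.21950014  0.2       ]
[ 0.46746464 -0.20547506  0.2       ]
[ 0.47933238 -0.22806397  0.2       ]
[ 0.45781158 -0.24237658  0.2       ]
```

The hook points 28° from the world x axis, and the grip axis is near (0.4615, -0.2225). I turn to 28.5° and move above it.

Run:
```python
from h import *
delta([0.4615,-0.2225,0.30],28.5)
```

```text
delta cm [-0.54  0.43  3.95] turn -0.2924
```

carry_out --pt "-0.25 0.2 2" --pt "-0.54 0.43 3.9" --pt "-0.54 0.43 3.9" --turn '[-0.15,-0.29,-0.29]' --gripper '[1,1,1]'

```text
time_s: 1.92
tool_pos: [0.458, -0.2272, 0.299]
tool_rot: [-179.9, 0.1, 27.7]
force: [-0.5, 0.1, -0.1]
grip_width: 0.087
```

Run:
```python
from h import *
HUE["blue"]=[(100,125)]
for i in range(2): 
    p,R,o=tool(); c=get_calibration("wrist"); im=read_camera("wrist")[:,:,::-1]
print(o["tool_pos"],o["tool_rot"],o["force"])
cv2.imwrite("pics/w2.png",im)
cv2.imwrite("pics/w2c.png",cv2.resize(im[150:350,220:420],None,fx=3,fy=3,interpolation=cv2.INTER_CUBIC))
b=blobs(im,"blue",(280,205,360,330),90,30);print(b[:3])
X=plane(c,b[0][5],b[0][6],.223);print(X, R.T@(X-p))
```

```text
[ 0.45890063 -0.22693611  0.3001825 ] [-1.79945735e+02  5.70742936e-02  2.76717249e+01] [-0.19555475 -0.04857012  0.39360295]
[(566, 316, 237, 27, 27, np.float64(329.2), np.float64(249.9))]
[ 0.46349872 -0.21838236  0.223     ] [ 0.00812145 -0.00536692  0.07717957]
```

View pics/w2c.png

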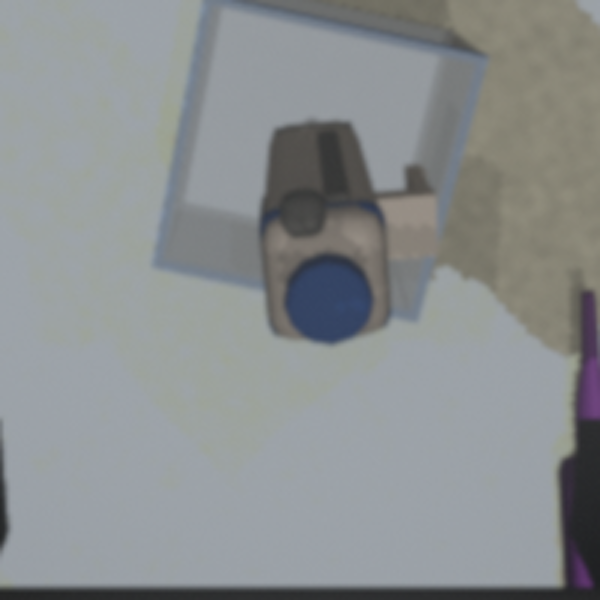

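Run:
```python
from h import *
HUE["blue"]=[(100,125)]
for i in range(4): 
    p,R,o=tool(); c=get_calibration("wrist"); im=read_camera("wrist")[:,:,::-1]
    b=blobs(im,"blue",(280,205,360,330),90,30)
    X=plane(c,b[0][5],b[0][6],.223);print(o["time_s"],p,o["tool_rot"],b[0][5:],X,R.T@(X-p), np.round(o["joint_velocities"],1))
```

```text
2.025 [ 0.45957785 -0.22672113  0.30098322] [ 1.79981381e+02 -1.89453118e-03  2.77193494e+01] (np.float64(327.8), np.float64(249.1)) [ 0.46335215 -0.21838008  0.223     ] [ 0.00721833 -0.00565356  0.07798163] [-0.3 -0.3 -0.5 -1.  -0.  -0.2  0.5]
2.075 [ 0.45996889 -0.22652302  0.30136377] [ 1.79943560e+02 -3.03848668e-02  2.77820572e+01] (np.float64(327.1), np.float64(248.7)) [ 0.4633513  -0.21830626  0.223     ] [ 0.00678087 -0.00577021  0.07836173] [-0.2 -0.1 -0.3 -0.5 -0.  -0.1  0.7]
2.125 [ 0.4601333  -0.22640449  0.30150006] [ 1.79926908e+02 -3.96768101e-02  2.78284875e+01] (np.float64(326.7), np.float64(248.7)) [ 0.46337304 -0.21831716  0.223     ] [ 0.00658608 -0.00573976  0.07849738] [-0.1 -0.  -0.3  0.  -0.  -0.2  0.4]
2.175 [ 0.46020927 -0.22629071  0.30148964] [ 1.79922762e+02 -3.96805184e-02  2.78685024e+01] (np.float64(326.4), np.float64(248.8)) [ 0.46330675 -0.21832866  0.223     ] [ 0.00640569 -0.00569655  0.07848649] [-0.2  0.  -0.1  0.1  0.  -0.1  0.5]
```

carry_out --pt "0.6 -0.57 0.5" --pt "0.64 -0.57 4" --pt "0.64 -0.57 8" --pt "0.64 -0.57 11" --pt "0.64 -0.57 11.9" --turn '[-0.02,-0.02,-0.02,-0.02,-0.02]' --gripper '[1,1,1,1,1]' --squeeze 25

```text
time_s: 2.85
tool_pos: [0.4618, -0.2168, 0.1796]
tool_rot: [-179.8, 0.1, 29.2]
force: [0.2, -0.3, 0.6]
grip_width: 0.0872
```

Run:
```python
from h import *
HUE["blue"]=[(100,125)]
for i in range(4): 
    p,R,o=tool(); c=get_calibration("wrist"); im=read_camera("wrist")[:,:,::-1]
cv2.imwrite("pics/w3.png",im)
b=blobs(im,"blue",(240,205,400,400),90,30);print(b[:2])
X=plane(c,b[0][5],b[0][6],.223);print(o["time_s"],p,o["tool_rot"],b[0][5:],X,R.T@(X-p), o["force"])
```

```text
[(720, 292, 381, 49, 19, np.float64(315.8), np.float64(388.8)), (77, 328, 306, 21, 11, np.float64(341.3), np.float64(309.0))]
3.0 [ 0.46330291 -0.21778649  0.18217371] [ 1.79970022e+02 -2.50109058e-02  2.91361077e+01] (np.float64(315.8), np.float64(388.8)) [ 0.46579277 -0.22241454  0.223     ] [-6.07018481e-05  5.27608561e-03 -4.08235700e-02] [0.12410556 0.46372682 1.31870394]
```

View pics/w3.png

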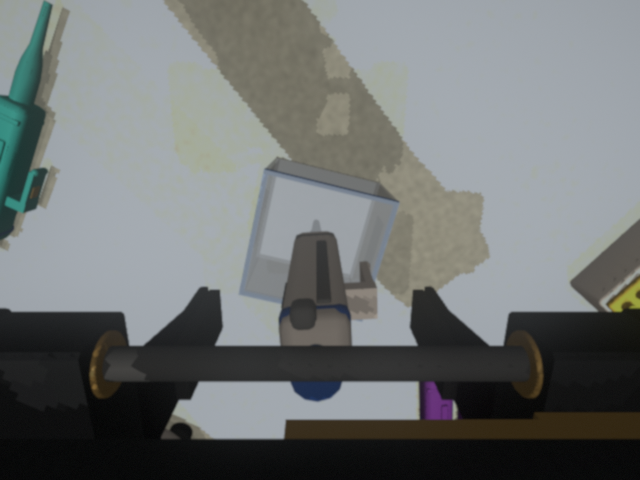

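The pipette sits centred between the fingers. Closing now.

carry_out --pt "0 0 0" --pt "0 0 0" --pt "0 0 0" --pt "0 0 0" --pt "0 0 0" --turn '[0,0,0,0,0]' --gripper '[0.2,0.2,0.2,0.2,0.2]' --squeeze 40

```text
time_s: 3.68
tool_pos: [0.4628, -0.218, 0.1815]
tool_rot: [180.0, 0.0, 29.1]
force: [-0.5, 0.7, 0.5]
grip_width: 0.0449
```

carry_out --pt "0 0 0" --pt "0 0 0" --pt "0 0 0" --turn '[0,0,0]' --gripper '[0.2,0.2,0.2]'

```text
time_s: 4.05
tool_pos: [0.4628, -0.218, 0.1815]
tool_rot: [180.0, 0.0, 29.1]
force: [1.0, -0.7, 0.1]
grip_width: 0.0281
```

Run:
```python
from h import *
o=telemetry.get_obs();print(o["tool_pos"],o["tool_rot"],o["force"],o["wrist_torque"],o["grip_width"])
```

```text
[ 0.46283917 -0.21799443  0.18151728] [1.79993897e+02 5.39446381e-04 2.91043874e+01] [ 1.02453446 -0.65681821  0.06816237] [ 0.00709281 -0.21208745 -0.03043972] 0.02811406357611206
```

carry_out --pt "0 0 -1" --pt "0 0 -4" --pt "0 0 -8" --pt "0 0 -12" --pt "0 0 -13" --turn '[0,0,0,0,0]' --gripper '[0.2,0.2,0.2,0.2,0.2]'

```text
time_s: 4.68
tool_pos: [0.464, -0.2182, 0.3146]
tool_rot: [179.8, -0.1, 29.1]
force: [0.1, 0.2, -1.6]
grip_width: 0.028
```

Run:
```python
from h import *
for i in range(2):
    cv2.imwrite("pics/s4.png",read_camera("scene")[:,:,::-1])
s=read_camera("side")[:,:,::-1]
cv2.imwrite("pics/d4.png",s)
o=telemetry.get_obs();print(o["tool_pos"],o["tool_rot"],o["force"],o["wrist_torque"],o["grip_width"],o["time_s"])
delta([0.465,0.225,.32],-11.8)
```

```text
[ 0.4625555  -0.21783665  0.31089356] [-1.79968158e+02  2.99221920e-02  2.91095467e+01] [ 0.76057196 -0.22677635 -2.38977796] [-0.01093483 -0.07954802  0.04998878] 0.028305331023988932 4.825
delta cm [ 21.76 -38.57  -0.9 ] turn 0.714
```

View pics/d4.png

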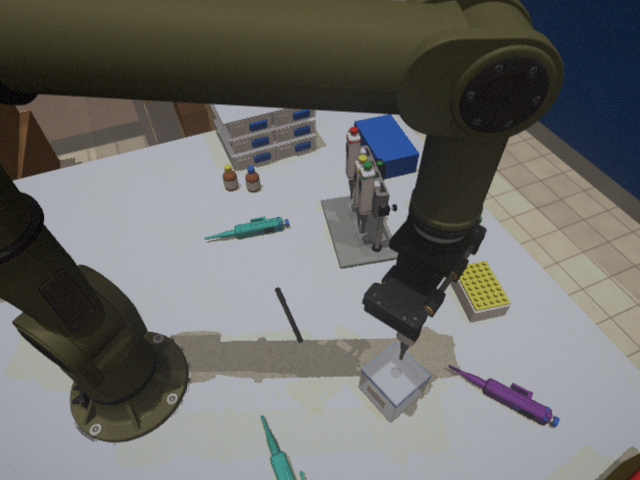

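carry_out --pt "1.5 -3 -0.3" --pt "4 -7.5 -0.6" --pt "7 -12.5 -1" --pt "10 -17.5 -1" --pt "13 -22.5 -1" --turn '[0.08,0.2,0.32,0.44,0.54]' --gripper '[0.2,0.2,0.2,0.2,0.2]'

```text
time_s: 5.45
tool_pos: [0.4659, 0.0435, 0.3197]
tool_rot: [180.0, 0.1, -2.1]
force: [1.0, 0.2, -1.3]
grip_width: 0.0278
```

Run:
```python
from h import *
delta([0.465,0.225,.32],-11.8)
```

```text
delta cm [ -0.74 -18.14  -0.04] turn 0.1701
```

carry_out --pt "-0.2 -4.5 0" --pt "-0.4 -9.5 0" --pt "-0.6 -14 0" --pt "-0.74 -17.5 0" --pt "-0.74 -18.1 0" --turn '[0.05,0.1,0.15,0.17,0.17]' --gripper '[0.2,0.2,0.2,0.2,0.2]'

```text
time_s: 6.08
tool_pos: [0.4635, 0.2257, 0.3199]
tool_rot: [-180.0, 0.2, -11.3]
force: [0.7, -1.2, -0.9]
grip_width: 0.028
```

Run:
```python
from h import *
import json
for i in range(5): 
    p,R,o=tool(); c=get_calibration("wrist"); im=read_camera("wrist")[:,:,::-1]
print(o["time_s"],p,o["tool_rot"],o["force"])
cv2.imwrite("pics/w5.png",im)
json.dump({k:np.asarray(v).tolist() for k,v in c.items()},open("w5.json","w"))
```

```text
6.275 [0.46544633 0.22132883 0.32054619] [ 1.79911154e+02  7.26782614e-02 -1.16720144e+01] [ 0.36671671 -0.04941579 -2.68293937]
```

View pics/w5.png

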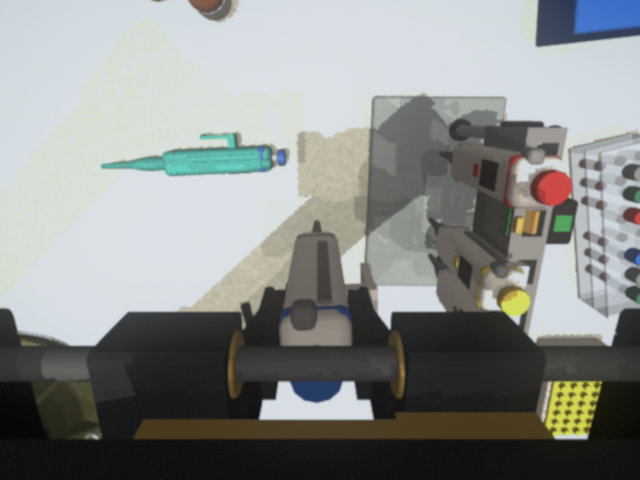

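Run:
```python
from h import *
im=cv2.imread("pics/w5.png")
cv2.imwrite("pics/w5c.png",cv2.resize(im[80:330,420:600],None,fx=3.2*0.75,fy=3.2*0.75,interpolation=cv2.INTER_CUBIC))
cv2.imwrite("pics/w5d.png",cv2.resize(im[150:290,450:600],None,fx=4.2,fy=4.2,interpolation=cv2.INTER_CUBIC))
```

```text
(no output)
```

View pics/w5d.png

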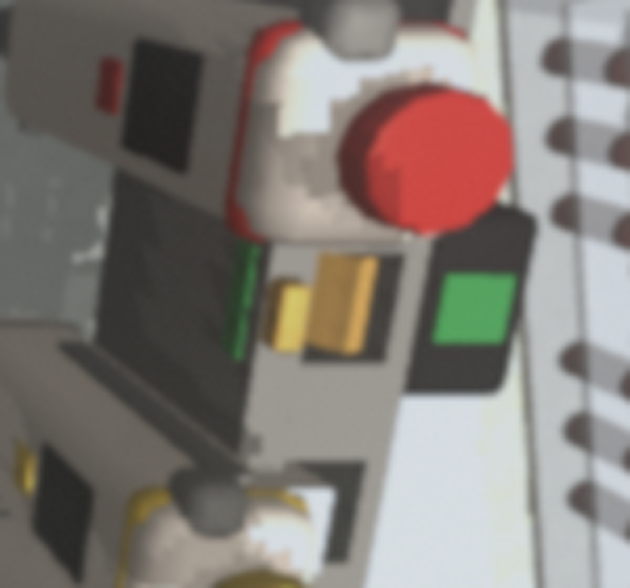

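View pics/w5c.png

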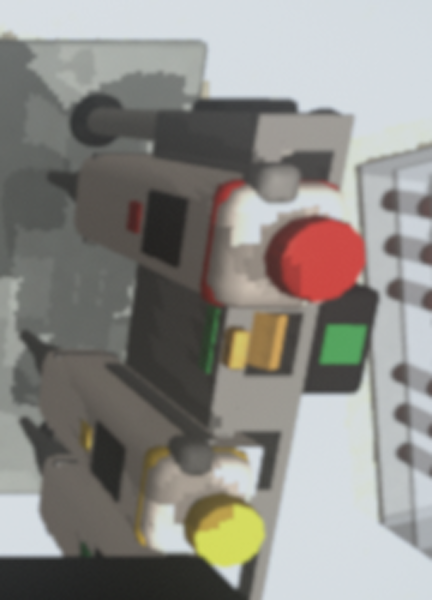

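Run:
```python
from h import *
im=cv2.imread("pics/scene0.png")
im=cv2.convertScaleAbs(im,alpha=1.6)
cv2.imwrite("pics/s0z.png",cv2.resize(im[295:350,360:475],None,fx=6.9,fy=6.9,interpolation=cv2.INTER_CUBIC))
```

```text
(no output)
```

View pics/s0z.png

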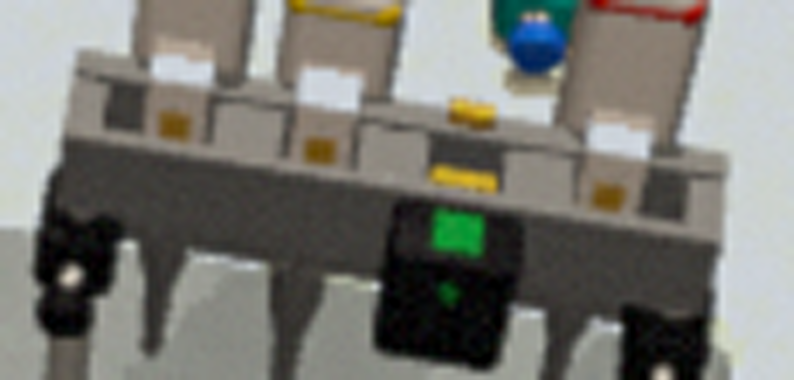

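Run:
```python
from h import *
import json
w={k:np.array(v) for k,v in json.load(open("w5.json")).items()}; s=get_calibration("scene")
print("front+y",tri([(w,527.5,127.9),(s,465.1,317.5)]))
print("back+y",tri([(w,566.7,129.2),(s,464.1,330.2)]))
# line intersect: front edge
def pl(c,a,b):
    o,d=ray(c,*a);_,e=ray(c,*b);n=np.cross(d,e);n/=np.linalg.norm(n);return n,n@o
def li(wa,wb,sa,sb):
    n1,k1=pl(w,wa,wb);n2,k2=pl(s,sa,sb);d=np.cross(n1,n2);d/=np.linalg.norm(d);d*=np.sign(d[1])
    A=np.array([n1,n2,[0,1,0]]);X=np.linalg.solve(A,[k1,k2,.21]);return X,d,np.rad2deg(np.arctan2(-d[0],d[1]))
print("front",li((512.4,207.9),(507.1,256),(372,302.5),(465.1,317.5)))
print("back",li((566.7,129.2),(543.8,246.7),(369.4,314.9),(464.1,330.2)))
# caps
im=cv2.imread("pics/w5.png"); s0=cv2.imread("pics/scene0.png")
for k,bs,bw in (("red",(445,270,475,291),(500,150,600,220)),("yellow",(400,270,422,292),(470,280,540,320))):
    p=blobs(s0,k,bs)[0];q=blobs(im,k,bw)[0];print(k,p,q,tri([(s,*p[5:]),(w,*q[5:])]))
# contact (front brass) wrist vs scene ; green mark on front
f=lambda u,v:(450+u/4.2,150+v/4.2); g=lambda u,v:(360+u/6.9,295+v/6.9)
print("contact",tri([(w,*f(290,315)),(s,*g(473,112))]))
print("back brass",tri([(w,*f(345,305)),(s,*g(465,182))]))
print("mark module", tri([(w,*f(475,308)),(s,*g(459,232))]))
for z in (.19,.2,.21): print(z, plane(w,*f(290,315),z),plane(w,*f(245,302),z-.003), plane(w,*f(512-450,0),z)*0)
```

```text
front+y (array([0.62127196, 0.26840892, 0.19745956]), [np.float64(0.0006166064529585045), np.float64(0.0006166064529585365)])
back+y (array([0.64830018, 0.2621397 , 0.19591045]), [np.float64(0.0008336859996416834), np.float64(0.000833685999641765)])
front (array([0.60805403, 0.21      , 0.19627922]), array([ 0.17645472,  0.98363161, -0.03650455]), np.float64(-10.170175580300933))
back (array([0.63722838, 0.21      , 0.19548768]), array([0.20709709, 0.9783051 , 0.0054707 ]), np.float64(-11.952469903116883))
red (82, 451, 278, 10, 10, np.float64(455.3), np.float64(282.6)) (949, 536, 171, 36, 34, np.float64(553.4), np.float64(188.0)) (array([0.59853628, 0.243342  , 0.26723722]), [np.float64(0.00040972181580743386), np.float64(0.0004097218158074403)])
yellow (66, 407, 279, 10, 9, np.float64(411.2), np.float64(282.8)) (494, 500, 289, 29, 26, np.float64(515.4), np.float64(303.3)) (array([0.58330017, 0.16910896, 0.24988923]), [np.float64(0.001047772835966332), np.float64(0.0010477728359662777)])
contact (array([0.61028226, 0.2027455 , 0.20228857]), [np.float64(0.0010531945621435061), np.float64(0.001053194562143503)])
back brass (array([0.62498915, 0.19945329, 0.19197957]), [np.float64(0.0017612153578737868), np.float64(0.001761215357873787)])
mark module (array([0.64474545, 0.19543294, 0.1963959 ]), [np.float64(0.0011731275172308796), np.float64(0.0011731275172308154)])
0.19 [0.61564472 0.19715844 0.19      ] [0.60922054 0.20012738 0.187     ] [0. 0. 0.]
0.2 [0.61096817 0.20089588 0.2       ] [0.60481571 0.20372282 0.197     ] [0. 0. 0.]
0.21 [0.60629162 0.20463331 0.21      ] [0.60041087 0.20731827 0.207     ] [0. 0. 0.]
```

Rail top is at about 0.1965 m and its yaw about -11.8°. The hung grip point comes out near (0.5913, 0.2066). I'll stage 60 mm in front of the face first.

Run:
```python
from h import *
for i in range(2): read_camera("wrist")
print(tool()[2]["tool_pos"],tool()[2]["tool_rot"])
delta([.5482,.2156,.275],-11.8)
```

```text
[0.46570115 0.22147638 0.32122151] [ 1.79941091e+02  2.20011815e-03 -1.17172551e+01]
delta cm [ 8.2  -1.1   4.62] turn 0.0014
```

carry_out --pt "1 -1.1 1" --pt "3 -1.1 2" --pt "5.5 -1.1 3" --pt "7.5 -1.1 4" --pt "8.2 -1.1 4.6" --turn '[0,0,0,0,0]' --gripper '[0.2,0.2,0.2,0.2,0.2]'

```text
time_s: 7.05
tool_pos: [0.5489, 0.2155, 0.2745]
tool_rot: [180.0, 0.1, -11.7]
force: [-0.8, 0.4, -1.7]
grip_width: 0.0282
```

```bash
cat >> h.py <<'E'
XH=np.array([np.cos(np.deg2rad(-11.8)),np.sin(np.deg2rad(-11.8)),0]);YH=np.array([-XH[1],XH[0],0])
def st(n=6,name="side"):
    F=[];P=[]
    for i in range(n):
        im=read_camera(name)[:,:,::-1]; o=telemetry.get_obs(); F.append(o["force"]);P.append(o["tool_pos"])
    F=np.mean(F[1:],0);p=np.array(P[-1])
    print("t",round(o["time_s"],2),"p",np.round(p,4),"rail x,y (mm)",np.round([(p@XH-.5525)*1e3,(p@YH-.3231)*1e3],1),"rot",np.round(o["tool_rot"],2),"F rail",np.round([F@XH,F@YH,F[2]],2),"w",round(o["grip_width"],4),"M",np.round(o["wrist_torque"],2))
    return im
E
python3 - <<'E'
from h import *
import json
im=st(6,"wrist"); cv2.imwrite("pics/w6.png",im)
c=get_calibration("wrist"); json.dump({k:np.asarray(v).tolist() for k,v in c.items()},open("w6.json","w"))
cv2.imwrite("pics/s6.png",read_camera("scene")[255:405,340:490,::-1].repeat(4,0).repeat(4,1))
E
```

```text
t 7.35 p [0.5473 0.2179 0.2763] rail x,y (mm) [-61.3   2.1] rot [ 1.800e+02 -6.000e-02 -1.152e+01] F rail [-0.12  0.29 -2.17] w 0.0282 M [-0.05 -0.05  0.01]
```

View pics/w6.png

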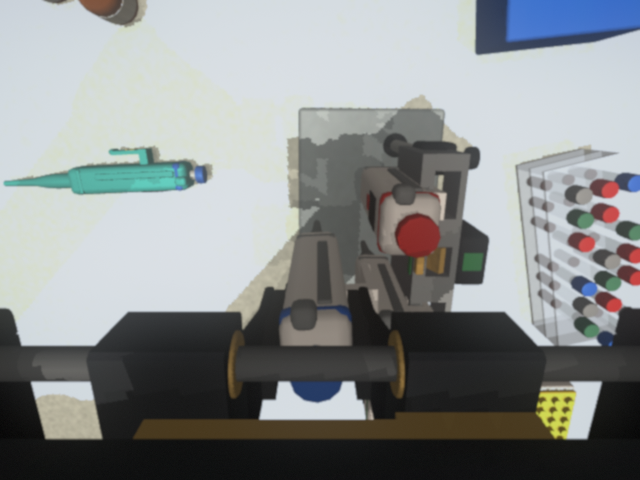

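View pics/s6.png

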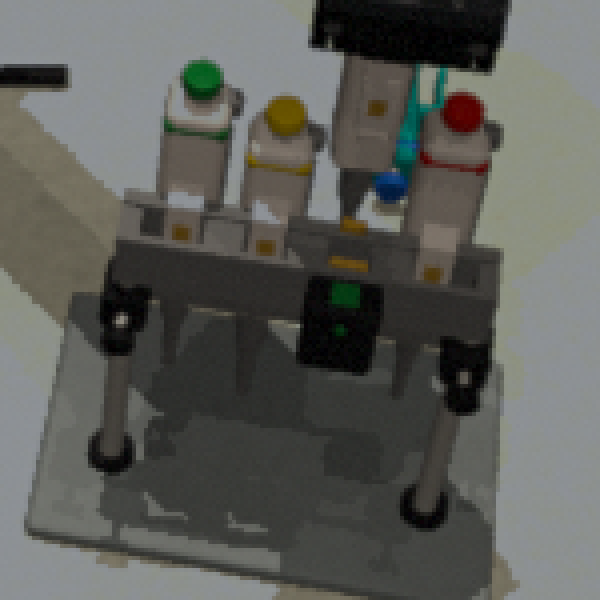

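Run:
```python
from h import *
s=get_calibration("scene")
def atx(u,v,xr):
    o,d=ray(s,u,v); k=(.5525+xr-o@XH)/(d@XH); X=o+k*d; return np.round([(X@XH-.5525)*1e3,(X@YH-.3231)*1e3,X[2]*1e3],1)
print("blue spot",atx(340+377/4,255+107/4,-.0613+.0285))
for u,v in ((181,233),(265,247),(432,273)): print(atx(340+u/4,255+v/4,-.016+.0285))
# handle edges of blue at back face, mid
print(atx(340+333/4,255+162/4,-.0613+.014),atx(340+400/4,255+172/4,-.0613+.014))
```

```text
blue spot [-32.8   3.3 242.8]
[ 12.5 -75.4 187.4]
[ 12.5 -36.8 187.1]
[ 12.5  38.8 187.9]
[-47.3 -10.6 183.6] [-47.3  20.9 184. ]
```

carry_out --pt "0.2 0.23 0.1" --pt "1 0.23 0.3" --pt "2 0.23 0.6" --pt "3 0.23 0.9" --pt "3.6 0.23 1" --turn '[0.005,0.005,0.005,0.005,0.005]' --gripper '[0.2,0.2,0.2,0.2,0.2]'

```text
time_s: 8.02
tool_pos: [0.5835, 0.2074, 0.2648]
tool_rot: [180.0, 0.1, -11.9]
force: [-0.4, 0.1, -1.7]
grip_width: 0.0281
```

Run:
```python
from h import *
im=st(6,"scene"); cv2.imwrite("pics/s7.png",im[255:405,340:490].repeat(4,0).repeat(4,1))
s=get_calibration("scene")
```

```text
t 8.32 p [0.5824 0.2083 0.2657] rail x,y (mm) [-25.   -0.1] rot [-180.      0.    -11.82] F rail [-0.08 -0.11 -1.59] w 0.0281 M [ 0.   -0.08 -0.02]
```

View pics/s7.png

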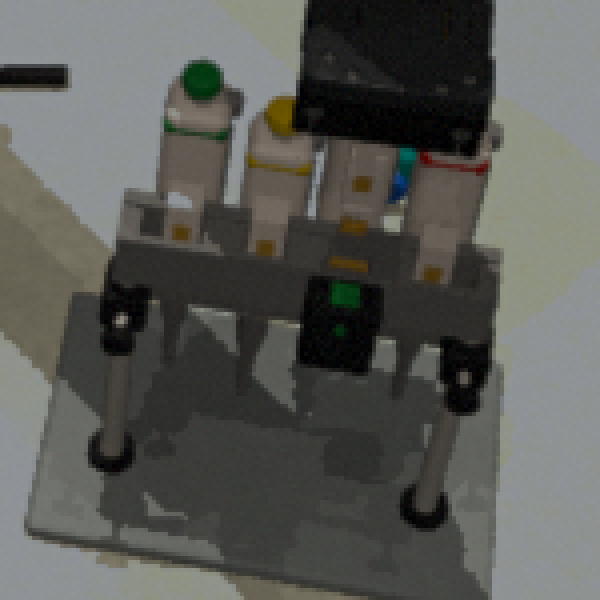

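Run:
```python
from h import *
s=get_calibration("scene")
def atx(u,v,xr):
    o,d=ray(s,u,v); k=(.5525+xr-o@XH)/(d@XH); X=o+k*d; return np.round([(X@XH-.5525)*1e3,(X@YH-.3231)*1e3,X[2]*1e3],1)
print(atx(340+362/4,255+184/4,.0035))
for u,v in ((181,233),(265,247),(432,273)): print(atx(340+u/4,255+v/4,-.016+.0285))
im=cv2.imread("pics/s7.png")
cv2.imwrite("pics/s7z.png",cv2.resize(cv2.convertScaleAbs(im[120:300,220:470],alpha=2),None,fx=3,fy=3,interpolation=cv2.INTER_CUBIC))
```

```text
[  3.5   0.9 231.1]
[ 12.5 -75.4 187.4]
[ 12.5 -36.8 187.1]
[ 12.5  38.8 187.9]
```

View pics/s7z.png

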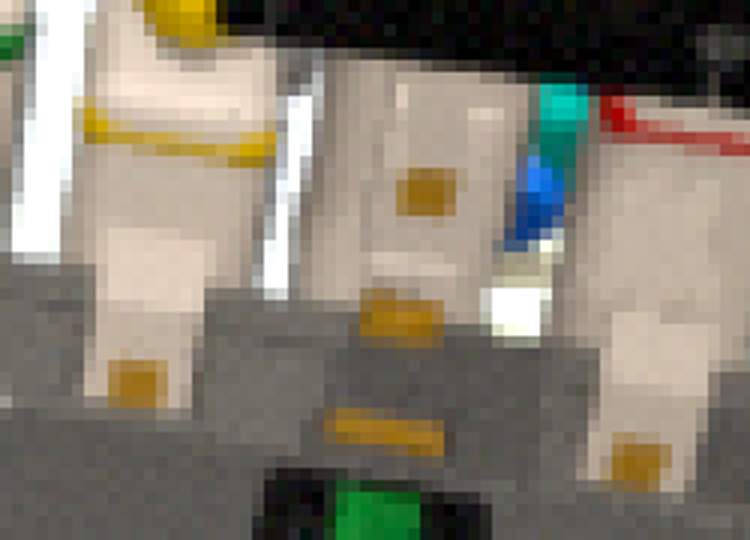

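Aligned sideways to within about 1 mm. Now I feel for the rail's front face.

carry_out --pt "0.3 0 0" --pt "0.6 0 0" --pt "0.8 0 0" --pt "0.8 0 0" --turn '[0,0,0,0]' --gripper '[0.2,0.2,0.2,0.2]'

```text
time_s: 8.82
tool_pos: [0.5907, 0.2061, 0.2654]
tool_rot: [180.0, 0.0, -11.9]
force: [0.4, 0.6, -1.5]
grip_width: 0.0281
```

Run:
```python
from h import *
st(6)
```

```text
t 9.12 p [0.5904 0.2063 0.2655] rail x,y (mm) [-16.7  -0.4] rot [179.99   0.   -11.85] F rail [-0.05  0.27 -2.08] w 0.0279 M [-0.01 -0.09 -0.02]
```

carry_out --pt "0.1 0 0" --pt "0.1 0 0" --turn '[0,0]' --gripper '[0.2,0.2]'

```text
time_s: 9.38
tool_pos: [0.5916, 0.2059, 0.2655]
tool_rot: [180.0, -0.0, -11.9]
force: [0.1, 0.0, -2.1]
grip_width: 0.0281
```

Run:
```python
from h import *
st(5)
```

```text
t 9.62 p [0.5915 0.206  0.2655] rail x,y (mm) [-15.6  -0.5] rot [180.    -0.   -11.86] F rail [ 0.11 -0.18 -1.8 ] w 0.028 M [-0.   -0.15  0.02]
```

carry_out --pt "0.1 0 0" --pt "0.1 0 0" --turn '[0,0]' --gripper '[0.2,0.2]'

```text
time_s: 9.88
tool_pos: [0.5921, 0.2061, 0.2655]
tool_rot: [-180.0, 0.0, -11.8]
force: [-1.1, -0.0, -0.4]
grip_width: 0.0275
```

Run:
```python
from h import *
st(5)
```

```text
t 10.12 p [0.5922 0.2061 0.2655] rail x,y (mm) [-15.   -0.3] rot [-1.800e+02  3.000e-02 -1.184e+01] F rail [-1.67  0.61 -1.53] w 0.0282 M [ 0.15  0.41 -0.07]
```

The face is felt at the -15.2 reading with 1.7 N. I back off 1.5 mm in the command and begin to descend.

carry_out --pt "-0.15 0 0" --pt "-0.15 0 0.3" --pt "-0.15 0 0.7" --pt "-0.15 0 1" --pt "-0.15 0 1" --turn '[0,0,0,0,0]' --gripper '[0.2,0.2,0.2,0.2,0.2]'

```text
time_s: 10.75
tool_pos: [0.5909, 0.2059, 0.255]
tool_rot: [180.0, 0.0, -11.9]
force: [-0.3, 0.3, -1.2]
grip_width: 0.0283
```

Run:
```python
from h import *
im=st(6,"scene"); cv2.imwrite("pics/s8.png",cv2.resize(cv2.convertScaleAbs(im[285:355,390:470],alpha=2),None,fx=8,fy=8,interpolation=cv2.INTER_CUBIC))
```

```text
t 11.05 p [0.5911 0.2062 0.2556] rail x,y (mm) [-16.1  -0.4] rot [-1.800e+02 -1.000e-02 -1.186e+01] F rail [ 0.3   0.03 -1.47] w 0.0282 M [-0.02 -0.07 -0.01]
```

View pics/s8.png

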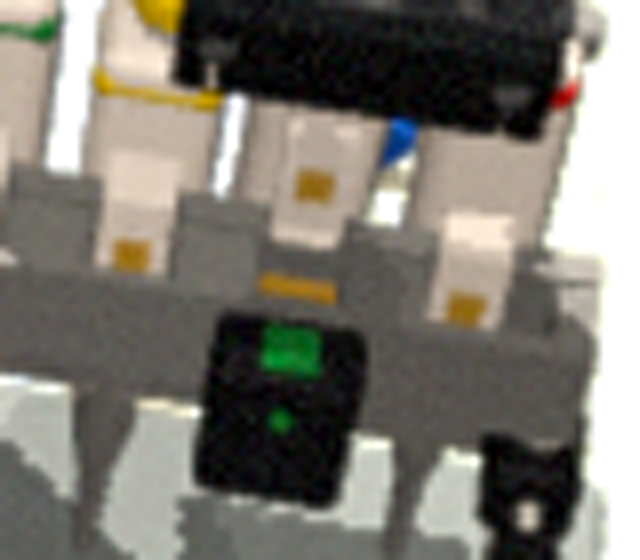

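The tongue sits centred over the pocket. Descending in small steps.

carry_out --pt "0 0 0.2" --pt "0 0 0.4" --pt "0 0 0.6" --pt "0 0 0.6" --turn '[0,0,0,0]' --gripper '[0.2,0.2,0.2,0.2]'

```text
time_s: 11.55
tool_pos: [0.5909, 0.206, 0.2492]
tool_rot: [180.0, 0.0, -11.9]
force: [0.1, 0.3, -2.0]
grip_width: 0.0282
```

Run:
```python
from h import *
st(4)
```

```text
t 11.75 p [0.591  0.2062 0.2496] rail x,y (mm) [-16.1  -0.4] rot [180.    -0.   -11.86] F rail [-0.01  0.63 -1.51] w 0.0281 M [-0.03 -0.06 -0.01]
```

carry_out --pt "0 0 0.15" --pt "0 0 0.3" --pt "0 0 0.3" --turn '[0,0,0]' --gripper '[0.2,0.2,0.2]'

```text
time_s: 12.12
tool_pos: [0.5909, 0.2061, 0.2463]
tool_rot: [180.0, 0.0, -11.9]
force: [1.1, -0.3, -1.7]
grip_width: 0.0283
```

Run:
```python
from h import *
st(4)
```

```text
t 12.32 p [0.591  0.2061 0.2465] rail x,y (mm) [-16.1  -0.5] rot [180.    -0.   -11.86] F rail [-0.14  0.38 -1.69] w 0.0276 M [ 0.02 -0.05 -0.06]
```

carry_out --pt "0 0 0.15" --pt "0 0 0.3" --pt "0 0 0.3" --turn '[0,0,0]' --gripper '[0.2,0.2,0.2]'

```text
time_s: 12.7
tool_pos: [0.5909, 0.206, 0.2433]
tool_rot: [180.0, 0.0, -11.9]
force: [0.3, -0.4, -1.7]
grip_width: 0.0277
```

Run:
```python
from h import *
st(4)
```

```text
t 12.9 p [0.591  0.2061 0.2436] rail x,y (mm) [-16.1  -0.5] rot [180.    -0.   -11.86] F rail [-0.1   0.08 -1.68] w 0.0282 M [-0.   -0.06 -0.01]
```

carry_out --pt "0 0 0.1" --pt "0 0 0.2" --pt "0 0 0.2" --turn '[0,0,0]' --gripper '[0.2,0.2,0.2]'

```text
time_s: 13.28
tool_pos: [0.5908, 0.2062, 0.2414]
tool_rot: [180.0, 0.0, -11.8]
force: [-0.0, -0.6, -1.3]
grip_width: 0.0279
```

Run:
```python
from h import *
st(4)
```

```text
t 13.47 p [0.5909 0.2062 0.2414] rail x,y (mm) [-16.3  -0.4] rot [ 1.7999e+02  2.0000e-02 -1.1850e+01] F rail [-0.45  0.32 -1.86] w 0.028 M [0.04 0.08 0.01]
```

carry_out --pt "0 0 0.1" --pt "0 0 0.2" --pt "0 0 0.2" --turn '[0,0,0]' --gripper '[0.2,0.2,0.2]'

```text
time_s: 13.85
tool_pos: [0.5907, 0.2065, 0.2399]
tool_rot: [-180.0, 0.0, -11.8]
force: [-2.2, 0.2, 3.0]
grip_width: 0.0278
```

Run:
```python
from h import *
st(4)
```

```text
t 14.05 p [0.5908 0.2065 0.2398] rail x,y (mm) [-16.4  -0.2] rot [-1.7999e+02  1.0000e-02 -1.1840e+01] F rail [-3.29  0.04  2.52] w 0.0283 M [ 0.06  0.68 -0.03]
```

Lead-in felt (about +4 N in z, -3 N in x, as the jaw should give). Continuing.

carry_out --pt "0 0 0.1" --pt "0 0 0.2" --pt "0 0 0.3" --turn '[0,0,0]' --gripper '[0.2,0.2,0.2]'

```text
time_s: 14.42
tool_pos: [0.5908, 0.2064, 0.2366]
tool_rot: [-180.0, 0.0, -11.8]
force: [-4.5, 1.1, 4.0]
grip_width: 0.0281
```

Run:
```python
from h import *
st(4)
```

```text
t 14.62 p [0.5908 0.2064 0.2363] rail x,y (mm) [-16.4  -0.3] rot [-1.7999e+02  3.0000e-02 -1.1840e+01] F rail [-4.41  0.54  2.78] w 0.0283 M [0.3  0.83 0.02]
```

carry_out --pt "0 0 0.1" --pt "0 0 0.2" --pt "0 0 0.2" --turn '[0,0,0]' --gripper '[0.2,0.2,0.2]'

```text
time_s: 15.0
tool_pos: [0.5908, 0.2063, 0.2344]
tool_rot: [-180.0, 0.0, -11.8]
force: [-3.3, 1.6, 3.9]
grip_width: 0.0282
```

Run:
```python
from h import *
st(4)
```

```text
t 15.2 p [0.5909 0.2062 0.2344] rail x,y (mm) [-16.2  -0.4] rot [ 1.800e+02  1.000e-02 -1.185e+01] F rail [-4.34  0.84  3.7 ] w 0.0279 M [ 0.27  0.96 -0.02]
```

carry_out --pt "0 0 0.1" --pt "0 0 0.2" --pt "0 0 0.3" --turn '[0,0,0]' --gripper '[0.2,0.2,0.2]'

```text
time_s: 15.58
tool_pos: [0.5907, 0.2058, 0.2308]
tool_rot: [180.0, 0.1, -11.9]
force: [-4.7, 1.6, 1.0]
grip_width: 0.0279
```

Run:
```python
from h import *
st(4)
```

```text
t 15.78 p [0.5907 0.2058 0.2307] rail x,y (mm) [-16.4  -0.9] rot [ 1.7996e+02  6.0000e-02 -1.1870e+01] F rail [-3.94  0.32 -1.96] w 0.0278 M [ 0.42  0.98 -0.  ]
```

carry_out --pt "0 0 0.1" --pt "0 0 0.2" --pt "0 0 0.2" --turn '[0,0,0]' --gripper '[0.2,0.2,0.2]'

```text
time_s: 16.15
tool_pos: [0.5909, 0.2061, 0.2294]
tool_rot: [180.0, 0.0, -11.9]
force: [-5.4, 1.0, -0.3]
grip_width: 0.0282
```

Run:
```python
from h import *
im=st(4,"scene"); cv2.imwrite("pics/s9.png",cv2.resize(cv2.convertScaleAbs(im[285:355,390:470],alpha=2),None,fx=8,fy=8,interpolation=cv2.INTER_CUBIC))
```

```text
t 16.35 p [0.5909 0.2061 0.2294] rail x,y (mm) [-16.2  -0.5] rot [ 1.7998e+02  1.0000e-02 -1.1860e+01] F rail [-4.22 -0.25 -1.08] w 0.0278 M [ 0.2   1.13 -0.04]
```

View pics/s9.png

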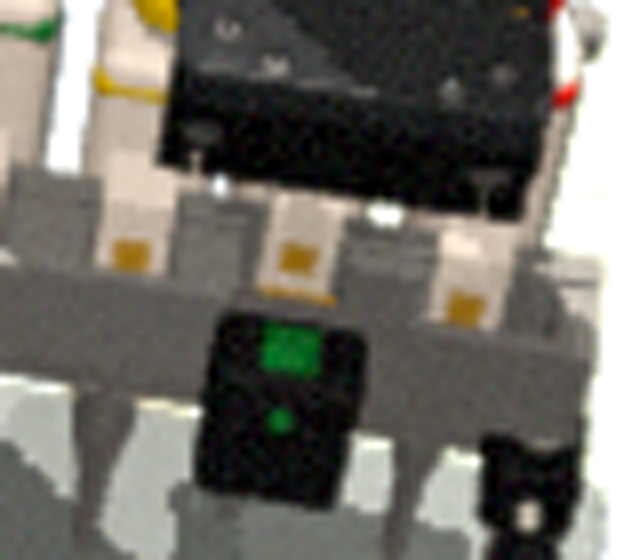

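carry_out --pt "0 0 0.1" --pt "0 0 0.2" --pt "0 0 0.3" --turn '[0,0,0]' --gripper '[0.2,0.2,0.2]'

```text
time_s: 16.73
tool_pos: [0.591, 0.2063, 0.2265]
tool_rot: [-180.0, -0.0, -11.9]
force: [-4.0, 1.7, 0.5]
grip_width: 0.0282
```

Run:
```python
from h import *
st(4)
```

```text
t 16.93 p [0.591  0.2062 0.2264] rail x,y (mm) [-16.1  -0.4] rot [-1.7999e+02  1.0000e-02 -1.1850e+01] F rail [-4.19  0.79 -0.5 ] w 0.0282 M [ 0.41  0.97 -0.01]
```

carry_out --pt "0 0 0.1" --pt "0 0 0.2" --pt "0 0 0.2" --turn '[0,0,0]' --gripper '[0.2,0.2,0.2]'

```text
time_s: 17.3
tool_pos: [0.5911, 0.2062, 0.2248]
tool_rot: [-180.0, -0.0, -11.9]
force: [-5.2, 1.5, 1.9]
grip_width: 0.0282
```

Run:
```python
from h import *
st(4)
```

```text
t 17.5 p [0.591  0.2063 0.2248] rail x,y (mm) [-16.1  -0.3] rot [-1.7999e+02 -2.0000e-02 -1.1850e+01] F rail [-5.36 -0.45  2.04] w 0.0282 M [ 0.31  1.21 -0.01]
```

carry_out --pt "0 0 0.1" --pt "0 0 0.1" --turn '[0,0]' --gripper '[0.2,0.2]'

```text
time_s: 17.75
tool_pos: [0.5911, 0.2063, 0.2244]
tool_rot: [-180.0, -0.0, -11.9]
force: [-5.8, -0.0, 4.5]
grip_width: 0.0283
```

Run:
```python
from h import *
st(4)
```

```text
t 17.95 p [0.591  0.2063 0.2243] rail x,y (mm) [-16.2  -0.3] rot [ 1.800e+02 -3.000e-02 -1.185e+01] F rail [-5.75 -0.21  4.69] w 0.0282 M [ 0.22  1.33 -0.  ]
```

carry_out --pt "0 0 0.1" --pt "0 0 0.1" --turn '[0,0]' --gripper '[0.2,0.2]'

```text
time_s: 18.2
tool_pos: [0.591, 0.2063, 0.2239]
tool_rot: [180.0, -0.1, -11.9]
force: [-6.5, 0.8, 7.2]
grip_width: 0.0277
```

Run:
```python
from h import *
st(5)
```

```text
t 18.45 p [0.591  0.2063 0.2238] rail x,y (mm) [-16.1  -0.3] rot [ 1.7999e+02 -5.0000e-02 -1.1860e+01] F rail [-7.15 -1.04  6.64] w 0.0278 M [-0.    1.47 -0.07]
```

carry_out --pt "0 0 0.1" --pt "0 0 0.1" --turn '[0,0]' --gripper '[0.2,0.2]'

```text
time_s: 18.7
tool_pos: [0.5911, 0.2062, 0.2232]
tool_rot: [180.0, -0.1, -11.9]
force: [-7.5, 0.3, 8.1]
grip_width: 0.0276
```

Run:
```python
from h import *
im=st(6,"scene"); cv2.imwrite("pics/s10.png",cv2.resize(cv2.convertScaleAbs(im[285:355,390:470],alpha=2),None,fx=8,fy=8,interpolation=cv2.INTER_CUBIC))
```

```text
t 19.0 p [0.5911 0.2063 0.2232] rail x,y (mm) [-16.1  -0.3] rot [ 1.7999e+02 -7.0000e-02 -1.1860e+01] F rail [-6.83 -1.74  8.55] w 0.0279 M [ 0.    1.62 -0.05]
```

View pics/s10.png

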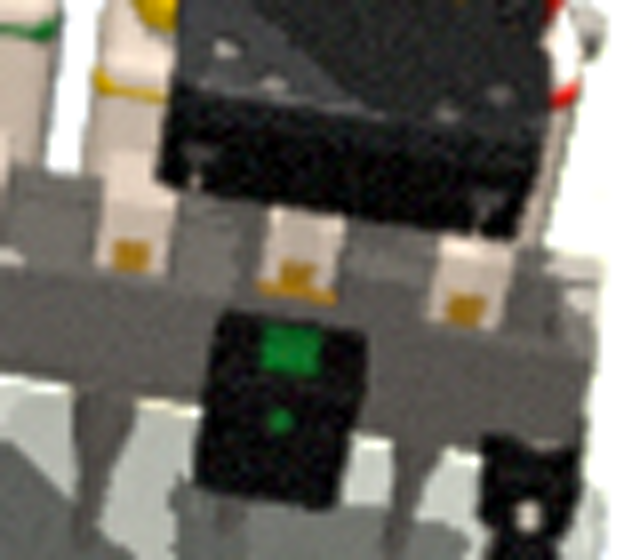

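carry_out --pt "0 0 0.1" --pt "0 0 0.1" --turn '[0,0]' --gripper '[0.2,0.2]'

```text
time_s: 19.25
tool_pos: [0.591, 0.2063, 0.2225]
tool_rot: [180.0, -0.1, -11.9]
force: [-7.9, -0.0, 10.9]
grip_width: 0.0282
```

Run:
```python
from h import *
st(6)
```

```text
t 19.55 p [0.5911 0.2063 0.2225] rail x,y (mm) [-16.1  -0.2] rot [ 1.7999e+02 -8.0000e-02 -1.1860e+01] F rail [-7.38 -1.67 10.85] w 0.0282 M [-0.14  1.72 -0.01]
```

Now at 12.5 N net. I'll ease up to test whether the jaw holds.

carry_out --pt "0 0 -0.1" --pt "0 0 -0.2" --pt "0 0 -0.2" --turn '[0,0,0]' --gripper '[0.2,0.2,0.2]'

```text
time_s: 19.92
tool_pos: [0.5911, 0.2063, 0.2236]
tool_rot: [180.0, -0.0, -11.9]
force: [-6.6, 0.4, 7.1]
grip_width: 0.0282
```

Run:
```python
from h import *
st(5)
```

```text
t 20.18 p [0.5911 0.2063 0.2236] rail x,y (mm) [-16.1  -0.3] rot [ 1.800e+02 -5.000e-02 -1.186e+01] F rail [-6.21 -0.7   6.27] w 0.0281 M [ 0.07  1.38 -0.08]
```

carry_out --pt "0 0 -0.1" --pt "0 0 -0.2" --pt "0 0 -0.2" --turn '[0,0,0]' --gripper '[0.2,0.2,0.2]'

```text
time_s: 20.55
tool_pos: [0.591, 0.2062, 0.2246]
tool_rot: [-180.0, -0.0, -11.9]
force: [-4.2, 3.0, 1.7]
grip_width: 0.0279
```

Run:
```python
from h import *
st(5)
```

```text
t 20.8 p [0.591  0.2062 0.2246] rail x,y (mm) [-16.1  -0.4] rot [-1.800e+02 -1.000e-02 -1.185e+01] F rail [-5.4   0.08  1.78] w 0.0281 M [ 0.37  1.07 -0.05]
```

carry_out --pt "0 0 -0.1" --pt "0 0 -0.2" --pt "0 0 -0.2" --turn '[0,0,0]' --gripper '[0.2,0.2,0.2]'

```text
time_s: 21.18
tool_pos: [0.5909, 0.206, 0.2253]
tool_rot: [-180.0, 0.1, -11.9]
force: [0.1, 3.6, -8.8]
grip_width: 0.0284
```

Run:
```python
from h import *
st(5)
```

```text
t 21.43 p [0.5908 0.2059 0.2258] rail x,y (mm) [-16.3  -0.7] rot [ 1.7998e+02  5.0000e-02 -1.1860e+01] F rail [-1.46  3.   -8.98] w 0.028 M [0.96 0.48 0.1 ]
```

The jaw holds: a -7 N pull at only 0.9 mm above neutral, where loading had shown none. I press once more to seat it, then relax to neutral.

carry_out --pt "0 0 0.2" --pt "0 0 0.4" --pt "0 0 0.5" --pt "0 0 0.5" --turn '[0,0,0,0]' --gripper '[0.2,0.2,0.2,0.2]'

```text
time_s: 21.92
tool_pos: [0.5908, 0.2062, 0.2242]
tool_rot: [179.9, -0.1, -11.9]
force: [-7.0, 0.6, 6.1]
grip_width: 0.0281
```

Run:
```python
from h import *
st(5)
```

```text
t 22.18 p [0.5908 0.2062 0.2242] rail x,y (mm) [-16.3  -0.4] rot [ 1.7994e+02 -9.0000e-02 -1.1870e+01] F rail [-6.95 -0.98  5.41] w 0.0281 M [ 0.07  1.63 -0.04]
```

carry_out --pt "0 0 -0.15" --pt "0 0 -0.28" --pt "0 0 -0.28" --turn '[0,0,0]' --gripper '[0.2,0.2,0.2]'

```text
time_s: 22.55
tool_pos: [0.5909, 0.2061, 0.2249]
tool_rot: [180.0, -0.0, -11.9]
force: [-5.0, 1.2, -0.2]
grip_width: 0.0282
```

Run:
```python
from h import *
im=st(5,"scene"); cv2.imwrite("pics/s11.png",cv2.resize(cv2.convertScaleAbs(im[285:355,390:470],alpha=2),None,fx=8,fy=8,interpolation=cv2.INTER_CUBIC))
```

```text
t 22.8 p [0.5909 0.2061 0.2249] rail x,y (mm) [-16.3  -0.5] rot [179.97  -0.   -11.86] F rail [-4.99  0.36 -0.21] w 0.0282 M [ 0.46  1.22 -0.01]
```

View pics/s11.png

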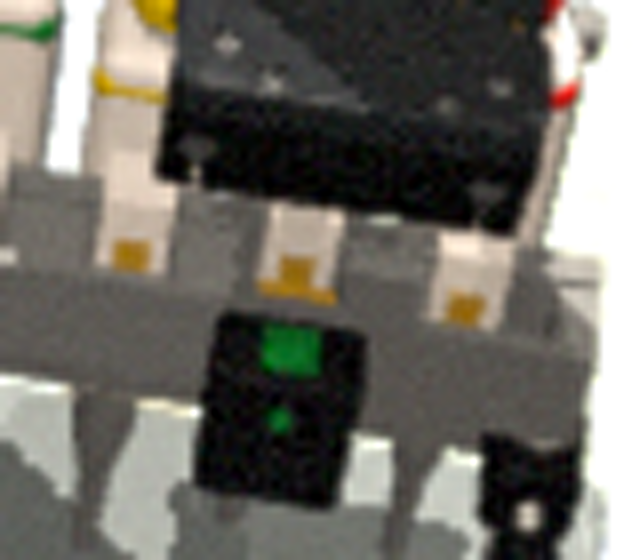

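carry_out --pt "0 0 0" --pt "0 0 0" --pt "0 0 0" --pt "0 0 0" --turn '[0,0,0,0]' --gripper '[0.45,0.6,0.6,0.6]'

```text
time_s: 23.3
tool_pos: [0.5915, 0.2058, 0.2245]
tool_rot: [180.0, -0.1, -11.9]
force: [0.1, -0.5, -0.8]
grip_width: 0.0512
```

Run:
```python
from h import *
im=st(4,"scene"); cv2.imwrite("pics/s12.png",cv2.resize(cv2.convertScaleAbs(im[285:355,390:470],alpha=2),None,fx=8,fy=8,interpolation=cv2.INTER_CUBIC))
```

```text
t 23.5 p [0.5911 0.2061 0.2243] rail x,y (mm) [-16.   -0.5] rot [ 1.7999e+02 -1.0000e-02 -1.1860e+01] F rail [0.3 0.2 0.5] w 0.0525 M [-0.01 -0.12  0.04]
```

View pics/s12.png

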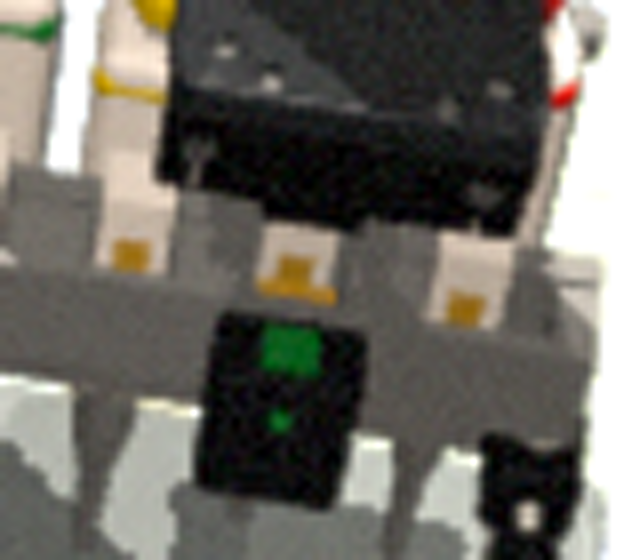

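carry_out --pt "0 0 -1" --pt "0 0 -4" --pt "0 0 -8" --pt "0 0 -10" --pt "0 0 -10" --turn '[0,0,0,0,0]' --gripper '[0.6,0.6,0.6,0.6,0.6]'

```text
time_s: 24.12
tool_pos: [0.5915, 0.2068, 0.3257]
tool_rot: [-179.9, -0.1, -11.9]
force: [-0.1, -0.5, -0.2]
grip_width: 0.0523
```

carry_out --pt "-4 0 0" --pt "-9 0 0" --pt "-12 0 0" --pt "-12 0 0" --turn '[0,0,0,0]' --gripper '[0.6,0.6,0.6,0.6]'

```text
time_s: 24.62
tool_pos: [0.4712, 0.2313, 0.3232]
tool_rot: [179.8, -0.0, -11.7]
force: [0.1, -0.2, -0.0]
grip_width: 0.0523
```

Run:
```python
from h import *
im=st(3,"scene"); cv2.imwrite("pics/s13f.png",im)
d=read_camera("side")[:,:,::-1]; cv2.imwrite("pics/d13.png",d)
w=read_camera("wrist")[:,:,::-1];cw=get_calibration("wrist"); cv2.imwrite("pics/w13.png",w)
cv2.imwrite("pics/s13.png",cv2.resize(cv2.convertScaleAbs(im[255:355,370:480],alpha=2),None,fx=6,fy=6,interpolation=cv2.INTER_CUBIC))
cv2.imwrite("pics/d13c.png",cv2.resize(cv2.convertScaleAbs(d[110:270,310:420],alpha=1.7),None,fx=3.6,fy=3.6,interpolation=cv2.INTER_CUBIC))
```

```text
t 24.77 p [0.4743 0.2295 0.3235] rail x,y (mm) [-135.2   -1.4] rot [ 1.7996e+02  3.0000e-02 -1.1960e+01] F rail [ 0.55  0.01 -0.2 ] w 0.0521 M [-0.05 -0.08 -0.05]
```

View pics/s13.png

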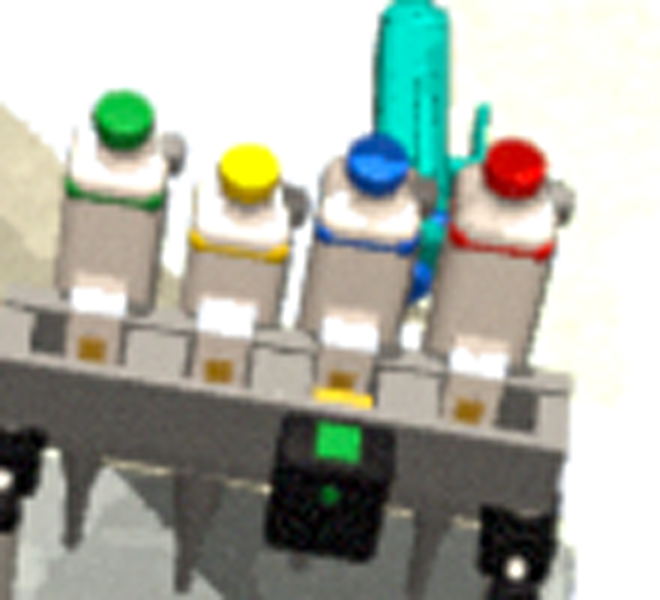

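View pics/w13.png

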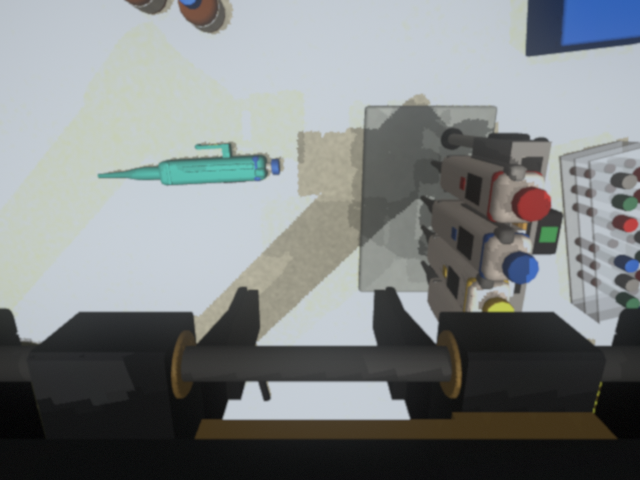

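Run:
```python
from h import *
HUE["blue"]=[(100,125)]
s0=cv2.imread("pics/scene0.png");s=cv2.imread("pics/s13f.png");d0=cv2.imread("pics/side0.png");d=cv2.imread("pics/d13.png")
cs,cd=get_calibration("scene"),get_calibration("side")
for k,a,b in (("green",(375,260,400,300),(350,150,385,180)),("yellow",(400,270,422,292),(355,150,375,180)),("red",(445,270,475,291),(340,120,365,145))):
    print(k,blobs(s0,k,a)[0],blobs(s,k,a)[0],blobs(d0,k,b)[:1],blobs(d,k,b)[:1])
p=blobs(s,"blue",(425,275,442,290),110)[0];print("blue",p)
def atx(u,v,xr):
    o,dd=ray(cs,u,v); t=(.5525+xr-o@XH)/(dd@XH); X=o+t*dd; return np.round([(X@XH-.5525)*1e3,(X@YH-.3231)*1e3,X[2]*1e3],1)
print("cap",atx(p[5],p[6],-.016))
q=blobs(s,"red",(445,270,475,291))[0];print("redcap",atx(q[5],q[6],-.016))
# copper spots / hook-arm top near edges
for u,v in ((92,349),(218,371),(342,380),(468,410)): print("spot",atx(370+u/6,255+v/6,.0125))
for u,v in ((97,313),(222,336),(345,353),(477,376)): print("fold",atx(370+u/6,255+v/6,.0125))
```

```text
green (56, 386, 270, 9, 8, np.float64(390.1), np.float64(273.7)) (58, 386, 270, 9, 8, np.float64(390.1), np.float64(273.8)) [(25, 364, 162, 8, 5, np.float64(367.1), np.float64(164.0))] [(27, 364, 162, 8, 5, np.float64(367.5), np.float64(164.0))]
yellow (66, 407, 279, 10, 9, np.float64(411.2), np.float64(282.8)) (70, 407, 279, 10, 10, np.float64(411.1), np.float64(283.0)) [(37, 359, 155, 8, 6, np.float64(362.2), np.float64(157.6))] [(35, 359, 155, 7, 6, np.float64(362.1), np.float64(157.6))]
red (82, 451, 278, 10, 10, np.float64(455.3), np.float64(282.6)) (84, 450, 278, 11, 10, np.float64(455.3), np.float64(282.7)) [(39, 350, 127, 8, 6, np.float64(353.7), np.float64(129.5))] [(37, 351, 127, 7, 7, np.float64(353.9), np.float64(129.5))]
blue (79, 428, 277, 10, 11, np.float64(432.4), np.float64(282.1))
cap [-16.   -1.  259.8]
redcap [-16.   37.9 267.3]
spot [ 12.5 -75.3 187.7]
spot [ 12.5 -36.6 186.9]
spot [ 12.5   0.4 192.2]
spot [ 12.5  38.8 187.6]
fold [ 12.5 -75.2 205.3]
fold [ 12.5 -37.2 203.9]
fold [ 12.5  -0.4 205.2]
fold [ 12.5  39.  204.4]
```

View pics/d13c.png

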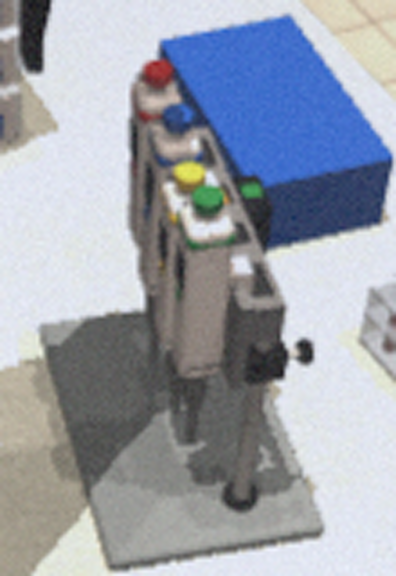

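Run:
```python
from cell import telemetry, sign_off
print(telemetry.get_obs()["time_s"], sign_off())
```

```text
the job is handed in; nothing more can be done
24.875 None
```

The blue-topped pipette now hangs by its hook at the charging place, between the yellow and red ones. I let go and handed the job in at 24.9 s of the 48 s allowed.

**What I did:** I gripped the handle front and back and lifted the pipette straight out of the pot. At the stand I felt for the rail's front face (about 1.7 N) and backed off 1 mm. I then lowered it in 1 to 3 mm steps: the lead-in came at about 4 to 5 N, and the final press went to about 12.5 N net downward. I then opened the fingers and moved clear.

**Checks that agreed:**
- **Jaw holding:** a slight lift met about 7 N of resistance within 1 mm, at a height where there had been almost none on the way down.
- **After letting go:** the pipette did not move. It stands upright and about 1 mm sideways from the centre of the place.
- **Neighbours:** the three other caps are where they were, within 0.4 pixel in both fixed cameras (well under 1 mm).

**Checks that disagreed or were weak:**
- **Rail height:** my first camera estimate put the rail's edge at 0.1965 m. The neighbours' hooks and the contact forces pointed to about 0.200 m. With 0.200 m the grip point is about 36 mm above the edge, which is home. With 0.1965 m it would come out near 38 to 40 mm, just out of tolerance.
- **Click:** I never saw a distinct click in the force readings. I take it as clicked because the pull was held.

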